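Load and book in the button-jar carousel

ROBOT

A 6-joint arm with a two-finger parallel gripper is mounted at the origin on the work surface. World frame = base frame: x ahead of the robot, y to its left, z up, the work surface at z = 0. Lengths are in m, angles in rad, forces in N, time in s.
With the tool pointing down it reaches from about 0.375 to 0.975 m from the base axis. Payload 3.8 kg.
Tool frame: the origin (TCP) lies midway between the tips of the shut fingers; the grasp point (between the pads) lies 19 mm behind it; z points along the fingers, y is the line along which they close (so a half turn about z gives the same grasp; the last joint's range is limited). The gripper opens to 88 mm and grips with 3 to 60 N. Pads are 18 mm wide; open, the fingers measure 123 mm over their backs; the gripper's body (75 mm by 187 mm) begins 45 mm behind the grasp point.
Start: joints at [1.295, 0.264, 1.604, -0, 1.274, -0.037], TCP at [0.16, 0.656, 0.239] pointing down, gripper open.
Joint ranges: [-2.63, 2.63], [-0.94, 2.18], [0.31, 2.57], [-1.31, 4.45], [0, 2.66], [-2.55, 2.55]. Speed limits (rad/s): [2.57, 2.57, 3.14, 3.14, 3.14, 3.14].

INTERFACE

Orientations are given as [roll, pitch, yaw] about the fixed x, y, z axes, in that order (R = Rz(yaw) Ry(pitch) Rx(roll)).
In Python, from plant import bot, camera, camera_info, models gives the robot as it stands. The module is installed in compiled form; this text tells all that it offers.
- The arm moves only by the tool jog_arm, never from a script. Its argument "commands" is text: rows parted by semicolons, each of 7 numbers parted by spaces: the shift along the world's x, y, z in units of 60 cm (1.0 is 60 cm), then the turn, a rotation vector about the world's x, y, z in units of 360 degrees (1.0 is 360 degrees), then the opening, from -1 (shut) to 1 (fully open). A call has 1 to 20 rows; each row is the pose to reach, as a shift and turn from the pose commanded when the call began, turning the shorter way round; what a row does not reach only later rows make up. A row lasts 1/12 s, in which the tool goes at most 41.7 mm and 7.16 degrees, less where a joint would pass 70% of its speed; a pose out of reach is approached as far as the arm can. A call with a number of a shift or a turn outside -1 to 1 is refused whole. A call with a gripper value outside its range is refused whole. The fingers move at their own pace and stop on an object; the grip force is fixed at half the most. Time passes only in rows, so rows that repeat a pose let the fingers close. It gives the time, the measured TCP pose, the force, the opening and the grip force at its end, in the units of the state.
- bot.read_state(): the state, without advancing time (a new reading comes with each control period).
- camera(name): name is "side" or "top"; returns (picture, depth): 384x512x3 uint8, red, green, blue; 384x512 float32, m along the optical axis (not along the pixel's ray), 0 where there is no reading.
- camera_info(name): a dict with "K" (3x3 intrinsics, pixels), "k1" (the pictures are not rectified: a ray, as slopes to the right and down, at radius r is drawn at 1 + k1 r^2 times it, then the intrinsics apply), "position" and "rotation" of the camera in the world. Camera axes: x right, y down, z forward; pixel columns grow to the right and rows downward; lengths in m; the calibration is good to about 2 mm. A picture is of the moment at which its call begins. camera_info takes no time and is no camera call.
- bot.finish_job(): hands the job in; it is judged then, once.
Trained networks look in the newest picture that a camera, given by its name, has taken for a name from the list of things; names that differ only in an ending like _2 or _b are one class to them, and where a whole thing is asked for, a point or a joint stands for the part that bears it (a point fixed in the world has none). Each returns a list of dicts, best first, with "score" (0 to 1); they miss things now and then, are a little off and sometimes report something else, mostly with a low value. They report only what shows in the picture. A call takes as long as a camera call.
- models.spot_in(camera, thing): "bbox" ([left, top, right, bottom] in pixels, round what is visible of it).
- models.tip_of(camera, thing): "position" ([row, column] in pixels: a listed point, or the origin of a listed thing).
The state is a dict: "time": time; "q": joint angles; "qvel": joint speeds; "tau": joint torques, N m; "ee_pos": TCP position; "orientation": TCP orientation; "force": force on the tool from outside, world axes, zero at the start; "wrist_torque": the same for the moment, N m; "finger_gap": finger opening in m; "gripper_force": force on a finger pad.
Only numpy, scipy, OpenCV 4.12 (cv2) and the standard library are available. Lean on these libraries where they do the work, as an engineer would, in place of code of your own. Each camera call takes 0.05 s, during which the arm holds its last target. There are 200 camera calls.

TASK

Stand every button jar upright on the carousel, each centred on a blue pad of its own, then turn the carousel by its red post one quarter turn clockwise until it rests in the click there, and let go. Next take the hand scanner from its cradle, point it from in front at the middle of the bar-code tag on the carousel, window about 9 cm off, and hold it still for two seconds; then lay it back in its cradle the way it lay. At the end every jar must still stand on a pad with the carousel in its quarter-turn click, and the bowl, brush and trouser clip are to be left where they are.

Things in the scene. Friction and masses are not known exactly. Their poses are not given: they have to be found in the camera images.
- jar1: clear glass jar of buttons with a green twist lid, a plain upright cylinder 62 mm across (lid too) and 70 mm tall, 130 to 260 g; origin: centre of its underside, z up along the jar. Two or three of the three jars are present; they start standing on the steel table to the right of the carousel.
- jar2: clear glass jar of buttons with a yellow twist lid, a plain upright cylinder 62 mm across (lid too) and 70 mm tall, 130 to 260 g; origin: centre of its underside, z up along the jar. Two or three of the three jars are present; they start standing on the steel table to the right of the carousel.
- jar3: clear glass jar of buttons with a blue twist lid, a plain upright cylinder 62 mm across (lid too) and 70 mm tall, 130 to 260 g; origin: centre of its underside, z up along the jar. Two or three of the three jars are present; they start standing on the steel table to the right of the carousel.
- carousel_base: fixed grey base of the carousel, 310 mm across, 18 mm high, on the table; origin: centre of its underside, on the turning axis, z up. The oak disc above it is 366 mm across, its top face 34 mm above the table, with a rim 12 mm higher round the edge. A 30 mm aluminium column in the middle (top 94 mm above the table) carries the tag.
- carousel (a joint): angle of the oak disc in rad, growing clockwise seen from above. 0: loading position, where it starts. Three spring detents, at 0, pi/2 (quarter turn) and pi; end stops just beyond 0 and pi. The detent spring resists with up to about 0.3 N m, that is 2 N at the red post; let go, the disc settles into the nearest detent to about 0.03 rad.
- pad1 (a point): centre of a round blue-rimmed pad, 80 mm across, flat on the oak disc (34 mm above the table), 100 mm from the turning axis; the pad has no rim or recess. It moves with the disc. The three pads are 90 degrees apart; the side towards which the tag faces has none. Pads are alike; any jar may stand on any pad.
- pad2 (a point): centre of a round blue-rimmed pad, 80 mm across, flat on the oak disc (34 mm above the table), 100 mm from the turning axis; the pad has no rim or recess. It moves with the disc. The three pads are 90 degrees apart; the side towards which the tag faces has none. Pads are alike; any jar may stand on any pad.
- pad3 (a point): centre of a round blue-rimmed pad, 80 mm across, flat on the oak disc (34 mm above the table), 100 mm from the turning axis; the pad has no rim or recess. It moves with the disc. The three pads are 90 degrees apart; the side towards which the tag faces has none. Pads are alike; any jar may stand on any pad.
- post_top (a point): centre of the top of the red upright post by which the carousel is turned: 22 mm in diameter, 85 mm tall, standing on the disc 140 mm from the axis between two pads (99 mm from each pad's centre); its top is 119 mm above the table. It moves with the disc.
- tag (a point): white bar-code tag, a plate 64 mm wide, 56 mm high on the carousel's column, turning with the disc; origin: centre of its printed face, 105 mm above the table, 12 mm from the turning axis; z points out of the face, leaning 30 degrees up from level; y level along its width. Upper edge 130 mm above the table. It faces roughly the robot at the start, the robot's left after the quarter turn.
- scanner: hand scanner, 160 mm long, 160 g: yellow grip 34 mm wide, 38 mm high and, at its +x end, a black head 46 mm wide, 42 mm high, 42 mm long with a red window. Origin: centre of its underside; x points ahead out of the window, z up. It balances within 15 mm of its origin; the grip runs from 80 mm behind to 38 mm ahead of it. It reads straight ahead along x, at 90 mm.
- scanner_nose (a point): centre of the scanner's red window, 80 mm ahead of its origin and 22 mm above its underside.
- scanner_spot (a point): the reading spot: the point 90 mm straight ahead of the window, where the scanner reads best (170 mm ahead of its origin, 22 mm above its underside). Not a visible part.
- cradle: fixed black cradle left of the carousel: plate 200 by 76 mm, 12 mm thick, with grey lips 10 mm higher, across each end (clear length 180 mm) and at the four corners (clear width 62 mm); sides open for 126 mm in the middle. Origin: centre of its underside; x along it. The scanner starts lying level on the plate (12 mm above the table), its x the same way as the cradle's.
- bowl: bystander: white ceramic button bowl, 110 mm across, 45 mm high; origin: centre of its underside.
- brush: bystander: orange silicone scrubbing brush, 120 by 55 by 34 mm, lying bristles down; origin: centre of its underside.
- clip: bystander: grey spring-loaded plastic trouser clip, 130 by 36 mm, about 27 mm high, lying flat; origin: centre of its underside.

How it is judged:
On the way, in this order (a step that is already met when the one before it is completed fails the run):
1. every jar stands upright on a pad, let go, with the carousel in its loading position ((distance between jar1 and pad1 below 0.02 m or distance between jar1 and pad2 below 0.02 m or distance between jar1 and pad3 below 0.02 m) and angle between each of jar1, jar2, jar3's own z axis and vertical below 0.12 rad and contact force between the fingers and jar1 below 0.1 N and (distance between jar2 and pad1 below 0.02 m or distance between jar2 and pad2 below 0.02 m or distance between jar2 and pad3 below 0.02 m) and contact force between the fingers and jar2 below 0.1 N and (distance between jar3 and pad1 below 0.02 m or distance between jar3 and pad2 below 0.02 m or distance between jar3 and pad3 below 0.02 m) and contact force between the fingers and jar3 below 0.1 N and value of joint carousel below 0.2 rad), for 0.3 s.
2. the carousel rests in its quarter-turn detent, let go (value of joint carousel between 1.5 and 1.64 rad and contact force between the fingers and carousel_base below 0.1 N and velocity of joint carousel between -0.05 and 0.05 rad/s), for 0.4 s.
3. the scanner, held by the gripper, reads the tag steadily for 1.5 s: reading spot within 22 mm of the tag's centre, window at least 62 mm out from the face, carousel in the detent (value of joint carousel between 1.5 and 1.64 rad and distance between scanner_spot and tag below 0.022 m and z of scanner_nose in the frame of tag above 0.062 m and linear speed of scanner below 0.03 m/s and contact force between the fingers and scanner above 1 N), for 1.5 s.
At the end, for the whole second after the job is handed in: Every jar present stands upright (within 7 degrees) and at rest with its underside's centre within 20 mm of a pad's centre; the carousel is in the quarter-turn detent (1.50 to 1.64 rad); the scanner lies flat in its cradle, within 16 mm of its centre, window the same way as at the start ((distance between jar1 and pad1 below 0.02 m or distance between jar1 and pad2 below 0.02 m or distance between jar1 and pad3 below 0.02 m) and angle between each of jar1, jar2, jar3's own z axis and vertical below 0.12 rad and linear speed of each of jar1, jar2, jar3, scanner below 0.02 m/s and (distance between jar2 and pad1 below 0.02 m or distance between jar2 and pad2 below 0.02 m or distance between jar2 and pad3 below 0.02 m) and (distance between jar3 and pad1 below 0.02 m or distance between jar3 and pad2 below 0.02 m or distance between jar3 and pad3 below 0.02 m) and value of joint carousel between 1.5 and 1.64 rad and x of scanner in the frame of cradle between -0.016 and 0.016 m and y of scanner in the frame of cradle between -0.016 and 0.016 m and z of scanner in the frame of cradle below 0.017 m and angle between scanner's own z axis and vertical below 0.1 rad and x of scanner_nose in the frame of cradle above 0.04 m); the robot touches nothing.
It fails at once if the bowl is moved more than 30 mm (distance of bowl from where it was at the start of the episode above 0.03 m).
It fails at once if the brush is moved more than 30 mm (distance of brush from where it was at the start of the episode above 0.03 m).
It fails at once if the clip is moved more than 30 mm (distance of clip from where it was at the start of the episode above 0.03 m).
Of jar1, jar2, jar3 only 2 to 3 are there at a start; the rules pass over those that are not, and their reading is None.
At some moment in a run one of jar1, jar2, jar3 may be knocked a few centimetres aside while the robot is not near it.
It also fails if it takes over 208 s, if anything falls off the work surface, if the arm or the gripper's body presses on something with over 40 N, if the wrist force passes 120 N, or if a joint passes its speed limit or range.

## Working session

There is one attempt and no reset: what is moved stays moved. The work goes in short steps, Python scripts to look and compute and a tool call to move; the robot and the scene stay as the last step left them, time stands still between calls to the robot, and variables do not carry over. Pictures are saved under pics/ and viewed, at most 14 in all, crops included, and the job is handed in when it is done.

Besides the shell and the picture viewer there is one more tool, called after ">>>" by a JSON object that holds its "api" and its "payload". jog_arm: Moves the arm, as the interface text tells. Shifts and turns lie within -1 to 1; 1 stands for 60 cm of shift or 360 degrees of turn. Its arguments: {"type":"object","properties":{"commands":{"type":"string"}},"required":["commands"]}

```bash
mkdir -p pics; cat > h.py <<'E'
import numpy as np, cv2
from plant import bot, camera, camera_info, models
def px2w(cam,u,v,d=None,z=None):
    I=camera_info(cam);K=np.array(I["K"]);k1=I["k1"]
    xd=np.array([(u-K[0,2])/K[0,0],(v-K[1,2])/K[1,1]]);x=xd.copy()
    for _ in range(20): x=xd/(1+k1*(x@x))
    r=np.array(I["rotation"])@np.array([x[0],x[1],1.]);p=np.array(I["position"])
    return p+r*(d if z is None else (z-p[2])/r[2])
def save(cam,name,box=None,s=1):
    p,d=camera(cam);q=p[...,::-1]
    if box: q=q[box[1]:box[3],box[0]:box[2]]
    cv2.imwrite(f"pics/{name}.png",cv2.resize(q,None,fx=s,fy=s,interpolation=cv2.INTER_CUBIC));return p,d
E
python3 - <<'E'
from h import *
np.set_printoptions(precision=4,suppress=True)
save("top","t0",s=1.5);save("side","s0",s=1.5)
for c in("top","side"):
    I=camera_info(c);print(c,I["position"],np.array(I["rotation"]).tolist(),I["k1"])
Z=dict(jar1=0,jar2=0,jar3=0,carousel_base=0,pad1=.034,post_top=.119,tag=.105,scanner=.012,scanner_nose=.034,cradle=0,bowl=0,brush=0,clip=0)
for c in("top","side"):
  for n,z in Z.items():
    for r in models.tip_of(c,n)[:4]:
        v,u=r["position"];print(c,n,round(r["score"],2),np.round([u,v]),px2w(c,u,v,z=z)[:2])
print(bot.read_state())
E
```

```text
top [0.3456 0.0204 1.1098] [-2.954479622253979, -0.0018827701583863377, -1.5683740496035508] 0.01254469025319764
side [0.0664 0.5425 0.5909] [-2.1938809325547686, 0.008570232729736782, -2.395434046778128] -0.03177589052290692Traceback (most recent call last):
  File "<stdin>", line 10, in <module>
  File "h.py", line 8, in px2w
    return p+r*(d if z is None else (z-p[2])/r[2])
                                             ~^^^
IndexError: invalid index to scalar variable.
```

```bash
sed -i 's/np.array(I\["rotation"\])@/Rot.from_euler("xyz",I["rotation"]).as_matrix()@/; 1a from scipy.spatial.transform import Rotation as Rot' h.py
python3 - <<'E'
from h import *
np.set_printoptions(precision=4,suppress=True)
camera("top");camera("side")
Z=dict(jar1=0,jar2=0,jar3=0,carousel_base=0,pad1=.034,post_top=.119,tag=.105,scanner=.012,scanner_nose=.034,cradle=0,bowl=0,brush=0,clip=0)
for c in("top","side"):
  for n,z in Z.items():
    for r in models.tip_of(c,n)[:4]:
        v,u=r["position"];print(c,n,round(r["score"],2),np.round([u,v]),px2w(c,u,v,z=z)[:2])
print(bot.read_state())
E
```

```text
top jar1 0.73 [370. 218.] [ 0.4956 -0.3113]
top jar1 0.63 [371. 257.] [ 0.3903 -0.3081]
top jar2 0.73 [370. 218.] [ 0.4956 -0.3113]
top jar2 0.63 [371. 257.] [ 0.3903 -0.3081]
top jar3 0.73 [370. 218.] [ 0.4956 -0.3113]
top jar3 0.63 [371. 257.] [ 0.3903 -0.3081]
top carousel_base 0.65 [271. 201.] [ 0.5432 -0.0388]
top pad1 0.94 [308. 206.] [ 0.525  -0.1353]
top pad1 0.86 [273. 164.] [ 0.6422 -0.0429]
top pad1 0.83 [233. 196.] [0.5514 0.0656]
top post_top 0.83 [316. 165.] [ 0.6151 -0.1458]
top tag 0.92 [268. 201.] [ 0.525  -0.0251]
top tag 0.41 [122. 208.] [0.5066 0.3426]
top scanner 0.62 [122. 206.] [0.526 0.37 ]
top scanner 0.61 [367. 220.] [ 0.4904 -0.299 ]
top scanner 0.59 [154. 138.] [0.7232 0.2914]
top scanner_nose 0.82 [148. 207.] [0.5206 0.2939]
top cradle 0.85 [123. 208.] [0.5237 0.3722]
top bowl 0.89 [169. 269.] [0.3557 0.2371]
top brush 0.78 [153. 137.] [0.7297 0.2996]
top brush 0.68 [124. 208.] [0.5232 0.3694]
top clip 0.66 [267. 200.] [ 0.5457 -0.0276]
top clip 0.61 [370. 141.] [ 0.7186 -0.3229]
side jar1 0.84 [349. 180.] [ 0.4863 -0.3154]
side jar1 0.74 [385. 194.] [ 0.
[... 574 characters left out ...]

side scanner 0.81 [141. 316.] [0.5187 0.371 ]
side scanner_nose 0.68 [173. 281.] [0.5261 0.2883]
side cradle 0.97 [143. 320.] [0.5193 0.3701]
side brush 0.93 [120. 250.] [0.7217 0.298 ]
side clip 0.54 [284. 156.] [ 0.717  -0.2976]
{'time': 1.55, 'q': array([ 1.2951,  0.2639,  1.604 , -0.    ,  1.2737, -0.0369]), 'qvel': array([ 0.0003,  0.0012, -0.0014,  0.0022, -0.0002,  0.0003]), 'tau': array([  0.0007, -50.2062, -35.7234,   0.073 ,   0.0186,  -0.    ]), 'ee_pos': array([0.1597, 0.6559, 0.2387]), 'orientation': array([3.1415, 0.    , 2.9028]), 'force': array([0.0677, 0.4444, 0.4199]), 'wrist_torque': array([0.0096, 0.0175, 0.0025]), 'gripper_force': 0.0, 'finger_gap': 0.08863187895483843}
```

View pics/t0.png

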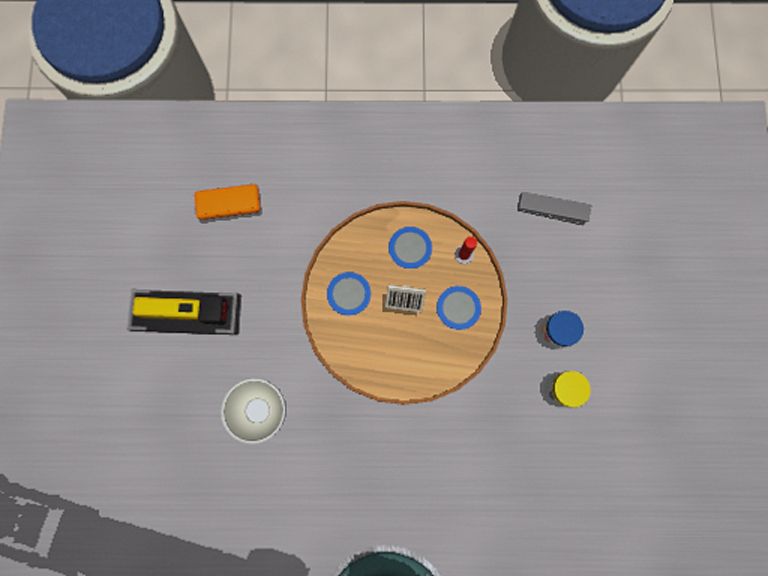

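View pics/s0.png

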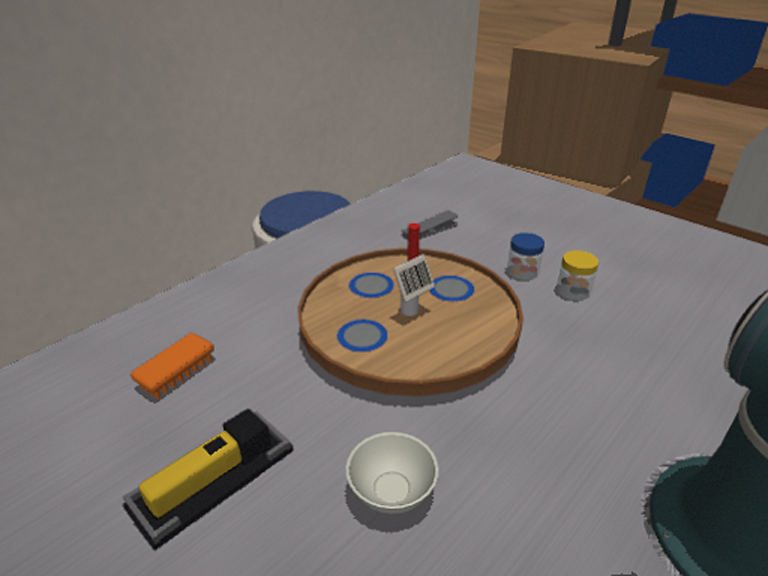

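The top view shows two jars, blue lid at (565,328)/1.5 and yellow lid at (572,389)/1.5. The disc has three free pads and the post at upper right. The scanner lies in its cradle at left with its window to the right (−y). The side view agrees with this. Next I refine positions by colour.

```bash
cat >> h.py <<'E'
HS=dict(blue=((105,120,60),(125,255,255)),yellow=((22,150,90),(35,255,255)),red=((0,170,80),(8,255,255)))
def blobs(cam,p,col,z,minA=40,save=None):
    m=cv2.inRange(cv2.cvtColor(p,cv2.COLOR_RGB2HSV),*map(np.array,HS[col]));out=[]
    if cam=="top": m[:100]=0
    for c in cv2.findContours(m,cv2.RETR_EXTERNAL,cv2.CHAIN_APPROX_NONE)[0]:
        if cv2.contourArea(c)<minA: continue
        W=np.array([px2w(cam,u,v,z=z)[:2] for u,v in c[:,0]]).astype(np.float32)
        (x,y),(w,h),a=cv2.minAreaRect(W);out.append(np.round([x,y,w,h,a],4).tolist())
    return out
E
python3 - <<'E'
from h import *
p,d=camera("top")
print("lids/pads");[print(z,b) for z in(.07,.034) for b in blobs("top",p,"blue",z)]
[print("y",z,b) for z in(.07,.05) for b in blobs("top",p,"yellow",z)]
[print("red",b) for b in blobs("top",p,"red",.119,10)]
for n in("post_top","scanner_nose"):
  r=models.tip_of("top",n)[0]["position"];print(n,r,d[int(r[0]),int(r[1])],px2w("top",r[1],r[0],d=d[int(r[0]),int(r[1])]))
for n in ("scanner","cradle"):
  b=models.spot_in("top",n)[:2];print(n,b)
p,d=camera("side");[print("side y",b) for b in blobs("side",p,"yellow",.05)]
[print("side lid",b) for c in("blue","yellow") for b in blobs("side",p,c,.07)]
E
```

```text
lids/pads
0.07 [0.4859, -0.308, 0.058, 0.0606, 26.1594]
0.07 [0.5215, -0.1243, 0.0734, 0.0734, 44.2719]
0.07 [0.5455, 0.067, 0.072, 0.0734, 0.1659]
0.07 [0.6292, -0.0413, 0.0743, 0.0733, 25.1629]
0.034 [0.4908, -0.3194, 0.06, 0.0627, 26.1596]
0.034 [0.5276, -0.1293, 0.076, 0.076, 44.2719]
0.034 [0.5525, 0.0687, 0.0745, 0.076, 0.166]
0.034 [0.6391, -0.0434, 0.0768, 0.0759, 25.1627]
y 0.07 [0.3834, -0.3144, 0.0578, 0.0587, 0.2206]
y 0.07 [0.5194, 0.383, 0.1134, 0.0351, 87.6232]
y 0.05 [0.3842, -0.3208, 0.0589, 0.0599, 0.2204]
y 0.05 [0.5228, 0.39, 0.1156, 0.0358, 87.6233]
red [0.616, -0.1388, 0.0204, 0.0364, 81.746]
post_top [163.5, 313.3] 1.0253997 [ 0.61923476 -0.14040762  0.11826704]
scanner_nose [204.9, 148.5] 1.0760572 [0.5234583  0.28976716 0.04796333]
scanner [{'bbox': [89.1, 197.1, 154.0, 215.8], 'score': 0.96}]
cradle [{'bbox': [85.3, 192.8, 163.7, 220.5], 'score': 0.72}]
side y [0.5103, 0.3944, 0.1204, 0.0556, 87.4766]
side y [0.3884, -0.3375, 0.061, 0.0812, 35.0923]
side lid [0.5224, 0.0977, 0.0707, 0.0695, 42.2034]
side lid [0.498, -0.089, 0.07, 0.0654, 42.0393]
side lid [0.6031, -0.0061, 0.07, 0.0665, 41.9922]
side lid [0.4787, -0.2983, 0.0586, 0.0743, 37.5579]
side lid [0.9285, -0.1286, 0.1846, 0.0995, 63.8366]
side lid [0.4159, -0.8644, 0.1466, 0.4697, 10.747]
side lid [0.8599, -2.4914, 0.4952, 1.5988, 10.3154]
side lid [0.4939, 0.3999, 0.1159, 0.0535, 87.4766]
side lid [0.3765, -0.305, 0.0587, 0.0782, 35.0923]
```

>>> {"api": "jog_arm", "payload": {"commands": "0.5 -0.927 0 0 0 0.038 1;0.5 -0.927 0 0 0 0.038 1;0.5 -0.927 0 0 0 0.038 1;0.5 -0.927 0 0 0 0.038 1;0.5 -0.927 0 0 0 0.038 1;0.5 -0.927 0 0 0 0.038 1;0.5 -0.927 0 0 0 0.038 1;0.5 -0.927 0 0 0 0.038 1;0.5 -0.927 0 0 0 0.038 1;0.5 -0.927 0 0 0 0.038 1;0.5 -0.927 0 0 0 0.038 1;0.5 -0.927 0 0 0 0.038 1;0.5 -0.927 0 0 0 0.038 1;0.5 -0.927 0 0 0 0.038 1;0.5 -0.927 0 0 0 0.038 1;0.5 -0.927 0 0 0 0.038 1;0.5 -0.927 0 0 0 0.038 1"}}

```text
time: 3.27
ee_pos: [0.4607, 0.0974, 0.2389]
orientation: [-3.141, 0.0, 3.137]
force: [-0.5, -0.0, -0.5]
finger_gap: 0.0883
gripper_force: 0.0
```

>>> {"api": "jog_arm", "payload": {"commands": "0.044 -0.683 -0.098 0 0 0 1;0.044 -0.683 -0.098 0 0 0 1;0.044 -0.683 -0.098 0 0 0 1;0.044 -0.683 -0.098 0 0 0 1;0.044 -0.683 -0.098 0 0 0 1;0.044 -0.683 -0.098 0 0 0 1;0.044 -0.683 -0.098 0 0 0 1;0.044 -0.683 -0.098 0 0 0 1;0.044 -0.683 -0.098 0 0 0 1;0.044 -0.683 -0.098 0 0 0 1;0.044 -0.683 -0.098 0 0 0 1;0.044 -0.683 -0.098 0 0 0 1;0.044 -0.683 -0.098 0 0 0 1;0.044 -0.683 -0.17 0 0 0 1;0.044 -0.683 -0.24 0 0 0 1;0.044 -0.683 -0.3 0 0 0 1;0.044 -0.683 -0.338 0 0 0 1;0.044 -0.683 -0.338 0 0 0 1;0.044 -0.683 -0.338 0 0 0 1"}}

```text
time: 4.85
ee_pos: [0.4855, -0.3074, 0.0352]
orientation: [3.139, -0.003, -3.139]
force: [0.1, 0.1, 0.9]
finger_gap: 0.0879
gripper_force: 0.0
```

>>> {"api": "jog_arm", "payload": {"commands": "0 0 0 0 0 0 -1;0 0 0 0 0 0 -1;0 0 0 0 0 0 -1;0 0 0 0 0 0 -1;0 0 0 0 0 0 -1;0 0 0 0 0 0 -1;0 0 0 0 0 0 -1;0 0 0 0 0 0 -1;0 0 0 0 0 0 -1;0 0 0 0 0 0 -1;0 0 0 0 0 0 -1;0 0 0 0 0 0 -1"}}

```text
time: 5.85
ee_pos: [0.4873, -0.3108, 0.0379]
orientation: [-3.14, 0.003, 3.141]
force: [-1.0, 1.8, 6.5]
finger_gap: 0.0615
gripper_force: 30.0
```

>>> {"api": "jog_arm", "payload": {"commands": "0 0 0.05 0 0 0 -1;0 0 0.1 0 0 0 -1;0 0 0.15 0 0 0 -1;0 0 0.2 0 0 0 -1;0 0 0.25 0 0 0 -1;0 0 0.3 0 0 0 -1;0.03 0.05 0.3 0 0 0 -1;0.06 0.1 0.3 0 0 0 -1;0.09 0.15 0.3 0 0 0 -1;0.12 0.2 0.3 0 0 0 -1;0.15 0.25 0.3 0 0 0 -1;0.18 0.31 0.3 0 0 0 -1;0.21 0.37 0.3 0 0 0 -1;0.24 0.42 0.3 0 0 0 -1;0.255 0.444 0.3 0 0 0 -1;0.255 0.444 0.3 0 0 0 -1;0.255 0.444 0.3 0 0 0 -1"}}

```text
time: 7.27
ee_pos: [0.6387, -0.0435, 0.2152]
orientation: [-3.141, -0.002, -3.14]
force: [-0.7, -0.4, -1.9]
finger_gap: 0.0614
gripper_force: 30.0
```

```bash
python3 - <<'E'
from h import *
p,d=save("top","t1",box=(190,90,450,320),s=2.5)
s=bot.read_state();print(s["ee_pos"],s["finger_gap"],s["gripper_force"])
for z in(.07,.034): print("y",z,blobs("top",p,"yellow",z)); print("b",z,blobs("top",p,"blue",z))
E
```

```text
[ 0.63834332 -0.04444241  0.21532461] 0.06132402438778965 30.00003430992365
y 0.07 [[0.3834, -0.3131, 0.0578, 0.0613, 0.2206], [0.5193, 0.383, 0.1134, 0.0355, 87.6233]]
b 0.07 [[0.5436, 0.0708, 0.074, 0.0654, 27.4172]]
y 0.034 [[0.3847, -0.3246, 0.0598, 0.0634, 0.221], [0.5253, 0.3956, 0.1173, 0.0368, 87.6233]]
b 0.034 [[0.5504, 0.0725, 0.0765, 0.0676, 27.4175]]
```

View pics/t1.png

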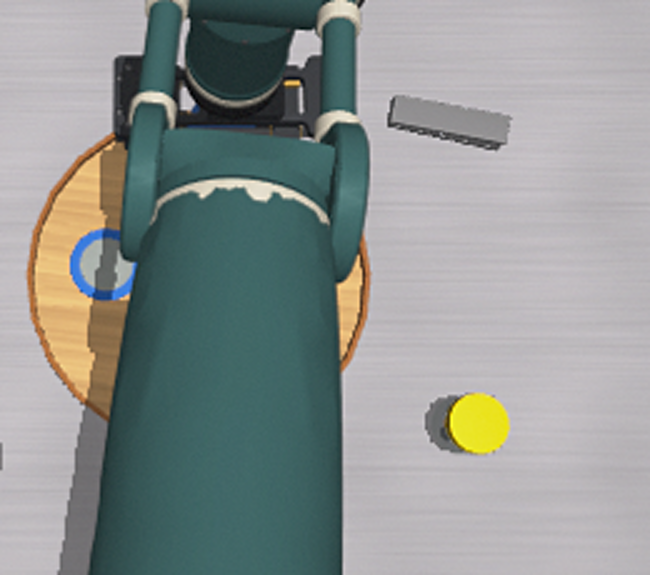

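>>> {"api": "jog_arm", "payload": {"commands": "0 0 -0.05 0 0 0 -1;0 0 -0.1 0 0 0 -1;0 0 -0.15 0 0 0 -1;0 0 -0.19 0 0 0 -1;0 0 -0.215 0 0 0 -1;0 0 -0.228 0 0 0 -1;0 0 -0.236 0 0 0 -1;0 0 -0.24 0 0 0 -1;0 0 -0.24 0 0 0 -1;0 0 -0.24 0 0 0 -1;0 0 -0.24 0 0 0 -1"}}

```text
time: 8.23
ee_pos: [0.6403, -0.044, 0.0735]
orientation: [-3.141, 0.003, 3.141]
force: [0.1, 0.8, -2.8]
finger_gap: 0.0613
gripper_force: 30.0
```

>>> {"api": "jog_arm", "payload": {"commands": "0 0 -0.002 0 0 0 -1;0 0 -0.004 0 0 0 -1;0 0 -0.005 0 0 0 -1;0 0 -0.005 0 0 0 -1;0 0 -0.005 0 0 0 -1"}}

```text
time: 8.65
ee_pos: [0.6402, -0.0437, 0.0719]
orientation: [-3.141, 0.002, -3.141]
force: [-3.9, 0.9, 8.3]
finger_gap: 0.061
gripper_force: 30.0
```

Seated (upward 8 N). Release and rise.

>>> {"api": "jog_arm", "payload": {"commands": "0 0 0 0 0 0 0.7;0 0 0 0 0 0 0.7;0 0 0 0 0 0 0.7;0 0 0 0 0 0 0.7;0 0 0 0 0 0 0.7;0 0 0 0 0 0 0.7;0 0 0.03 0 0 0 0.7;0 0 0.07 0 0 0 0.7;0 0 0.12 0 0 0 0.7;0 0 0.18 0 0 0 1;0 0 0.24 0 0 0 1;0 0 0.24 0 0 0 1"}}

```text
time: 9.65
ee_pos: [0.6438, -0.0443, 0.2223]
orientation: [-3.14, 0.014, 3.142]
force: [1.9, 0.0, 1.5]
finger_gap: 0.0879
gripper_force: 0.0
```

>>> {"api": "jog_arm", "payload": {"commands": "-0.05 -0.055 0 0 0 0 1;-0.1 -0.11 0 0 0 0 1;-0.15 -0.16 0 0 0 0 1;-0.2 -0.21 0 0 0 0 1;-0.25 -0.265 0 0 0 0 1;-0.3 -0.32 0 0 0 0 1;-0.35 -0.37 0 0 0 0 1;-0.4 -0.425 0 0 0 0 1;-0.427 -0.453 0 0 0 0 1;-0.427 -0.453 0 0 0 0 1;-0.427 -0.453 0 0 0 0 1"}}

```text
time: 10.57
ee_pos: [0.3815, -0.3169, 0.2128]
orientation: [3.141, 0.0, 3.137]
force: [0.1, 1.1, -0.5]
finger_gap: 0.0877
gripper_force: 0.0
```

```bash
python3 - <<'E'
from h import *
p,d=save("top","t2",s=1.5)
print(bot.read_state()["ee_pos"])
for z in(.104,.07,.034): print("b",z,blobs("top",p,"blue",z))
p,d=save("side","s2",s=1.5);print("y",blobs("side",p,"yellow",.07))
E
```

```text
[ 0.38253935 -0.31591214  0.21281115]
b 0.104 [[0.5164, -0.1214, 0.0691, 0.071, 0.1581], [0.539, 0.0655, 0.0697, 0.071, 0.1654], [0.625, -0.0408, 0.0715, 0.0831, 62.8831]]
b 0.07 [[0.5222, -0.1262, 0.0714, 0.0734, 0.1579], [0.5455, 0.067, 0.072, 0.0734, 0.1659], [0.6344, -0.0429, 0.0739, 0.0859, 62.8829]]
b 0.034 [[0.5283, -0.1312, 0.0739, 0.0759, 0.1578], [0.5525, 0.0687, 0.0745, 0.076, 0.166], [0.6444, -0.0451, 0.0765, 0.0889, 62.8827]]
y [[0.4938, 0.4, 0.1161, 0.0538, 87.2371], [0.377, -0.3039, 0.0545, 0.0803, 27.7358]]
```

View pics/s2.png

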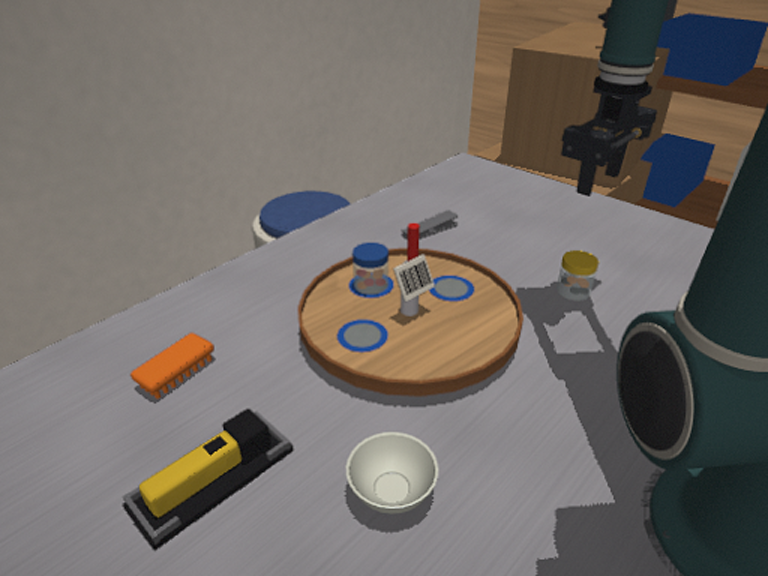

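The blue jar stands on the far pad and the yellow jar hasn't moved. Descend and grip it.

>>> {"api": "jog_arm", "payload": {"commands": "0 0 -0.06 0 0 0 1;0 0 -0.12 0 0 0 1;0 0 -0.18 0 0 0 1;0 0 -0.24 0 0 0 1;0 0 -0.28 0 0 0 1;0 0 -0.295 0 0 0 1;0 0 -0.295 0 0 0 1;0 0 -0.295 0 0 0 -1;0 0 -0.295 0 0 0 -1;0 0 -0.295 0 0 0 -1;0 0 -0.295 0 0 0 -1;0 0 -0.295 0 0 0 -1;0 0 -0.295 0 0 0 -1;0 0 -0.295 0 0 0 -1;0 0 -0.295 0 0 0 -1;0 0 -0.295 0 0 0 -1;0 0 -0.295 0 0 0 -1"}}

```text
time: 12.08
ee_pos: [0.3841, -0.3164, 0.0377]
orientation: [-3.14, 0.003, 3.141]
force: [0.2, 1.5, 5.6]
finger_gap: 0.0611
gripper_force: 30.0
```

>>> {"api": "jog_arm", "payload": {"commands": "0 0 0.05 0 0 0 -1;0 0 0.1 0 0 0 -1;0 0 0.16 0 0 0 -1;0 0 0.22 0 0 0 -1;0 0 0.28 0 0 -0.015 -1;0 0 0.333 0 0 -0.03 -1;0.02 0.05 0.333 0 0 -0.048 -1;0.04 0.1 0.333 0 0 -0.066 -1;0.065 0.15 0.333 0 0 -0.085 -1;0.09 0.2 0.333 0 0 -0.104 -1;0.11 0.25 0.333 0 0 -0.122 -1;0.13 0.3 0.333 0 0 -0.14 -1;0.155 0.35 0.333 0 0 -0.159 -1;0.18 0.4 0.333 0 0 -0.178 -1;0.2 0.45 0.333 0 0 -0.197 -1;0.22 0.5 0.333 0 0 -0.215 -1;0.245 0.55 0.333 0 0 -0.234 -1;0.265 0.6 0.333 0 0 -0.253 -1;0.2825 0.641 0.333 0 0 -0.27 -1;0.2825 0.641 0.333 0 0 -0.27 -1"}}

```text
time: 13.75
ee_pos: [0.5535, 0.073, 0.2356]
orientation: [3.141, -0.002, 1.444]
force: [-0.2, 0.1, -1.3]
finger_gap: 0.0614
gripper_force: 30.0
```

>>> {"api": "jog_arm", "payload": {"commands": "0 0 -0.05 0 0 0 -1;0 0 -0.1 0 0 0 -1;0 0 -0.15 0 0 0 -1;0 0 -0.2 0 0 0 -1;0 0 -0.24 0 0 0 -1;0 0 -0.26 0 0 0 -1;0 0 -0.267 0 0 0 -1;0 0 -0.272 0 0 0 -1;0 0 -0.275 0 0 0 -1;0 0 -0.277 0 0 0 -1;0 0 -0.277 0 0 0 -1;0 0 -0.277 0 0 0 -1"}}

```text
time: 14.75
ee_pos: [0.5544, 0.0691, 0.0718]
orientation: [3.137, -0.001, 1.445]
force: [0.3, -0.6, 5.7]
finger_gap: 0.0615
gripper_force: 30.0
```

>>> {"api": "jog_arm", "payload": {"commands": "0 0 0 0 0 0 0.7;0 0 0 0 0 0 0.7;0 0 0 0 0 0 0.7;0 0 0 0 0 0 0.7;0 0 0 0 0 0 0.7;0 0 0 0 0 0 0.7;0 0 0.03 0 0 0 0.7;0 0 0.07 0 0 0 0.7;0 0 0.12 0 0 0 0.7;0 0 0.18 0 0 0 0.7;0 0 0.24 0 0 0 0.7;0 0 0.28 0 0 0 0.7;0 0.05 0.28 0 0 0 0.7;0 0.1 0.28 0 0 0 0.7;0 0.16 0.28 0 0 0 0.7;0 0.22 0.28 0 0 0 0.7;0 0.28 0.28 0 0 0 0.7;0 0.33 0.28 0 0 0 0.7;0 0.33 0.28 0 0 0 0.7"}}

```text
time: 16.33
ee_pos: [0.5518, 0.2721, 0.2372]
orientation: [-3.141, -0.002, 1.449]
force: [-0.1, 0.1, -0.3]
finger_gap: 0.0747
gripper_force: 0.0
```

```bash
python3 - <<'E'
from h import *
p,d=save("top","t3",s=1.5)
print(bot.read_state()["ee_pos"],bot.read_state()["orientation"])
print("y",blobs("top",p,"yellow",.104));print("b",blobs("top",p,"blue",.034),"red",blobs("top",p,"red",.1,10))
p,d=camera("side");print("sy",blobs("side",p,"yellow",.104))
for n,z in(("pad1",.034),("jar1",.034),("post_top",.119)):
  for r in models.tip_of("side",n): print(n,r["score"],px2w("side",*r["position"][::-1],z=z)[:2])
E
```

```text
[0.55184754 0.26953841 0.23702881] [-3.14099892e+00 -3.86140187e-05  1.44901886e+00]
y [[0.5532, 0.072, 0.0604, 0.0597, 45.0463]]
b [[0.5276, -0.1293, 0.076, 0.076, 44.2719], [0.5428, 0.0635, 0.0547, 0.0773, 24.1879], [0.6443, -0.0427, 0.0877, 0.0771, 12.8229]] red [[0.6196, -0.1388, 0.0195, 0.0431, 62.3852]]
sy [[0.4659, 0.4099, 0.1074, 0.0503, 87.2369], [0.5486, 0.0781, 0.0565, 0.0757, 43.116]]
pad1 0.77 [ 0.52883878 -0.13793634]
pad1 0.59 [0.54936492 0.06761618]
pad1 0.57 [ 0.64081487 -0.04397   ]
pad1 0.23 [ 0.69494355 -0.28976572]
jar1 0.82 [ 0.63961574 -0.04697075]
jar1 0.66 [0.55092125 0.07942561]
post_top 0.86 [ 0.6286927  -0.13684347]
```

View pics/t3.png

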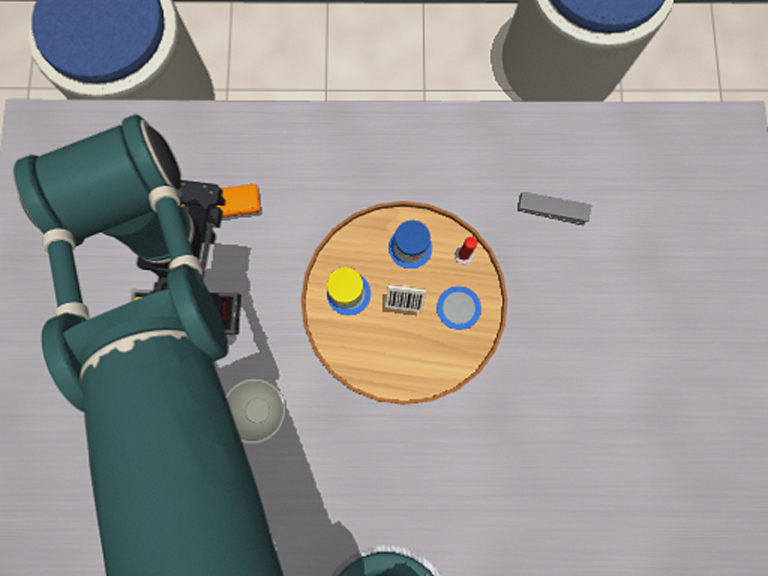

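>>> {"api": "jog_arm", "payload": {"commands": "0.01 -0.06 0 0 0 0.015 0.05;0.02 -0.12 0 0 0 0.03 0.05;0.032 -0.18 0 0 0 0.045 0.05;0.043 -0.24 0 0 0 0.06 0.05;0.054 -0.3 0 0 0 0.075 0.05;0.065 -0.36 0 0 0 0.09 0.05;0.076 -0.42 0 0 0 0.105 0.05;0.087 -0.48 0 0 0 0.12 0.05;0.097 -0.54 0 0 0 0.124 0.05;0.108 -0.6 0 0 0 0.124 0.05;0.118 -0.65 0 0 0 0.124 0.05;0.1215 -0.68 0 0 0 0.124 0.05;0.1215 -0.68 0 0 0 0.124 0.05;0.1215 -0.68 0 0 0 0.124 0.05;0.1215 -0.68 0 0 0 0.124 0.05;0.1215 -0.68 -0.06 0 0 0.124 0.05;0.1215 -0.68 -0.12 0 0 0.124 0.05;0.1215 -0.68 -0.15 0 0 0.124 0.05;0.1215 -0.68 -0.15 0 0 0.124 0.05"}}

```text
time: 18.17
ee_pos: [0.6209, -0.1385, 0.1417]
orientation: [-3.135, -0.008, 2.226]
force: [-0.6, 0.1, -1.3]
finger_gap: 0.046
gripper_force: 0.0
```

```bash
python3 - <<'E'
from h import *
p,d=save("side","s4",box=(190,60,390,260),s=3)
s=bot.read_state();print(s["ee_pos"],s["orientation"],s["finger_gap"])
E
```

```text
[ 0.62281644 -0.13910614  0.14465956] [-3.13797756 -0.00504149  2.22560505] 0.04626626506128426
```

View pics/s4.png

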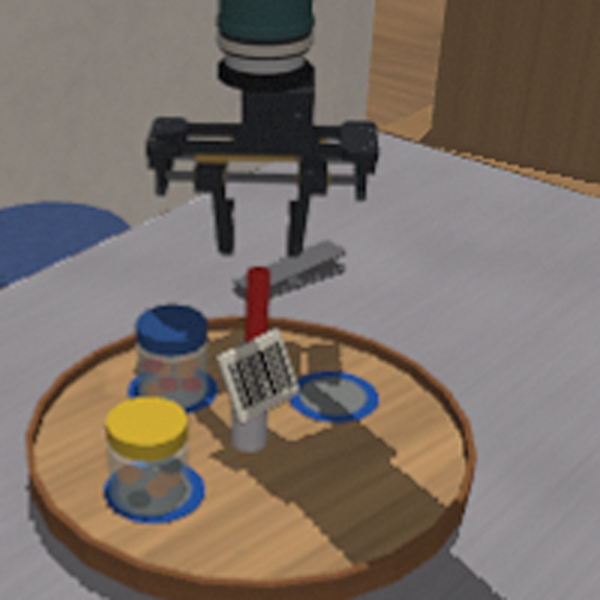

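The post (258,280) lies between the fingers, and both jars stand on their pads. Lower over the post.

>>> {"api": "jog_arm", "payload": {"commands": "0 0 -0.03 0 0 0 0.05;0 0 -0.06 0 0 0 0.05;0 0 -0.09 0 0 0 0.05;0 0 -0.11 0 0 0 0.05;0 0 -0.122 0 0 0 0.05;0 0 -0.122 0 0 0 0.05;0 0 -0.122 0 0 0 0.05"}}

```text
time: 18.8
ee_pos: [0.6259, -0.1409, 0.0753]
orientation: [3.141, 0.001, 2.225]
force: [-0.1, -0.4, -0.5]
finger_gap: 0.0461
gripper_force: 0.0
```

```bash
python3 - <<'E'
import numpy as np
c=np.array([.540,-.0303]);p0=c+.14*np.array([np.cos(np.radians(-52.4)),np.sin(np.radians(-52.4))])
for a in list(range(5,100,5)):
    t=np.radians(-52.4-a);p=c+.14*np.array([np.cos(t),np.sin(t)]);d=(p-p0)/.6
    print(f"{d[0]:.3f} {d[1]:.3f} 0 0 0 {-a/360:.3f} 0.05;",end="")
E
```

```text
-0.017 -0.012 0 0 0 -0.014 0.05;-0.034 -0.022 0 0 0 -0.028 0.05;-0.053 -0.031 0 0 0 -0.042 0.05;-0.072 -0.038 0 0 0 -0.056 0.05;-0.091 -0.043 0 0 0 -0.069 0.05;-0.112 -0.046 0 0 0 -0.083 0.05;-0.132 -0.048 0 0 0 -0.097 0.05;-0.152 -0.048 0 0 0 -0.111 0.05;-0.172 -0.047 0 0 0 -0.125 0.05;-0.192 -0.043 0 0 0 -0.139 0.05;-0.212 -0.038 0 0 0 -0.153 0.05;-0.231 -0.031 0 0 0 -0.167 0.05;-0.250 -0.022 0 0 0 -0.181 0.05;-0.267 -0.012 0 0 0 -0.194 0.05;-0.284 -0.000 0 0 0 -0.208 0.05;-0.300 0.013 0 0 0 -0.222 0.05;-0.314 0.027 0 0 0 -0.236 0.05;-0.327 0.043 0 0 0 -0.250 0.05;-0.339 0.059 0 0 0 -0.264 0.05;
```

>>> {"api": "jog_arm", "payload": {"commands": "-0.008 -0.006 0 0 0 -0.007 0.05;-0.017 -0.012 0 0 0 -0.014 0.05;-0.025 -0.017 0 0 0 -0.021 0.05;-0.034 -0.022 0 0 0 -0.028 0.05;-0.044 -0.027 0 0 0 -0.035 0.05;-0.053 -0.031 0 0 0 -0.042 0.05;-0.062 -0.035 0 0 0 -0.049 0.05;-0.072 -0.038 0 0 0 -0.056 0.05;-0.082 -0.041 0 0 0 -0.062 0.05;-0.091 -0.043 0 0 0 -0.069 0.05;-0.102 -0.045 0 0 0 -0.076 0.05;-0.112 -0.046 0 0 0 -0.083 0.05;-0.122 -0.047 0 0 0 -0.09 0.05;-0.132 -0.048 0 0 0 -0.097 0.05;-0.142 -0.048 0 0 0 -0.104 0.05;-0.152 -0.048 0 0 0 -0.111 0.05;-0.162 -0.048 0 0 0 -0.118 0.05;-0.172 -0.047 0 0 0 -0.125 0.05"}}

```text
time: 20.3
ee_pos: [0.5241, -0.17, 0.0767]
orientation: [3.136, 0.001, 1.436]
force: [1.2, 0.3, -1.9]
finger_gap: 0.0465
gripper_force: 0.8
```

>>> {"api": "jog_arm", "payload": {"commands": "-0.01 0.002 0 0 0 -0.007 0.05;-0.02 0.004 0 0 0 -0.014 0.05;-0.03 0.006 0 0 0 -0.021 0.05;-0.04 0.009 0 0 0 -0.028 0.05;-0.05 0.012 0 0 0 -0.035 0.05;-0.059 0.016 0 0 0 -0.042 0.05;-0.069 0.02 0 0 0 -0.049 0.05;-0.078 0.025 0 0 0 -0.056 0.05;-0.087 0.03 0 0 0 -0.062 0.05;-0.095 0.035 0 0 0 -0.069 0.05;-0.104 0.041 0 0 0 -0.076 0.05;-0.112 0.047 0 0 0 -0.083 0.05;-0.12 0.053 0 0 0 -0.09 0.05;-0.128 0.06 0 0 0 -0.097 0.05;-0.135 0.067 0 0 0 -0.104 0.05;-0.142 0.074 0 0 0 -0.111 0.05;-0.149 0.082 0 0 0 -0.118 0.05;-0.155 0.09 0 0 0 -0.125 0.05;-0.16 0.098 0 0 0 -0.131 0.05;-0.16 0.098 0 0 0 -0.131 0.05"}}

```text
time: 21.97
ee_pos: [0.4267, -0.1101, 0.0758]
orientation: [3.14, -0.002, 0.615]
force: [0.5, -1.2, 0.2]
finger_gap: 0.0459
gripper_force: 0.0
```

>>> {"api": "jog_arm", "payload": {"commands": "0.002 -0.004 0 0 0 0.003 0.05;0.005 -0.008 0 0 0 0.006 0.05;0.005 -0.008 0 0 0 0.006 0.05;0.005 -0.008 0 0 0 0.006 0.05;0.005 -0.008 0 0 0 0.006 0.05;0.005 -0.008 0 0 0 0.006 0.05;0.005 -0.008 0.03 0 0 0.006 0.05;0.005 -0.008 0.06 0 0 0.006 0.05;0.005 -0.008 0.09 0 0 0.006 0.05;0.005 -0.008 0.14 0 0 0.006 0.05;0.005 -0.008 0.19 0 0 0.006 0.05;0.005 -0.008 0.23 0 0 0.006 0.05;0.005 -0.008 0.23 0 0 0.006 0.05"}}

```text
time: 23.05
ee_pos: [0.4324, -0.1162, 0.218]
orientation: [3.134, -0.006, 0.654]
force: [0.4, -0.5, 0.3]
finger_gap: 0.0462
gripper_force: 0.0
```

```bash
python3 - <<'E'
from h import *
save("side","s5",s=1.5)
s=bot.read_state();print(s["ee_pos"],s["orientation"],s["finger_gap"],s["force"])
for n,z in(("pad1",.034),("jar1",.034),("post_top",.119),("tag",.105)):
  for r in models.tip_of("side",n): print(n,r["score"],px2w("side",*r["position"][::-1],z=z)[:2])
E
```

```text
[ 0.43117913 -0.1158475   0.2153807 ] [ 3.13625755 -0.00365536  0.65354896] 0.04616072842275119 [-0.10216497 -0.54355463 -0.55268698]
pad1 0.98 [ 0.63043869 -0.04695391]
pad1 0.89 [ 0.43776747 -0.02739976]
pad1 0.88 [ 0.52646997 -0.13125821]
jar1 0.7 [ 0.63957443 -0.04189752]
jar1 0.58 [ 0.52239677 -0.129316  ]
post_top 0.71 [ 0.43700857 -0.12429191]
tag 0.71 [ 0.53809138 -0.01155742]
```

View pics/s5.png

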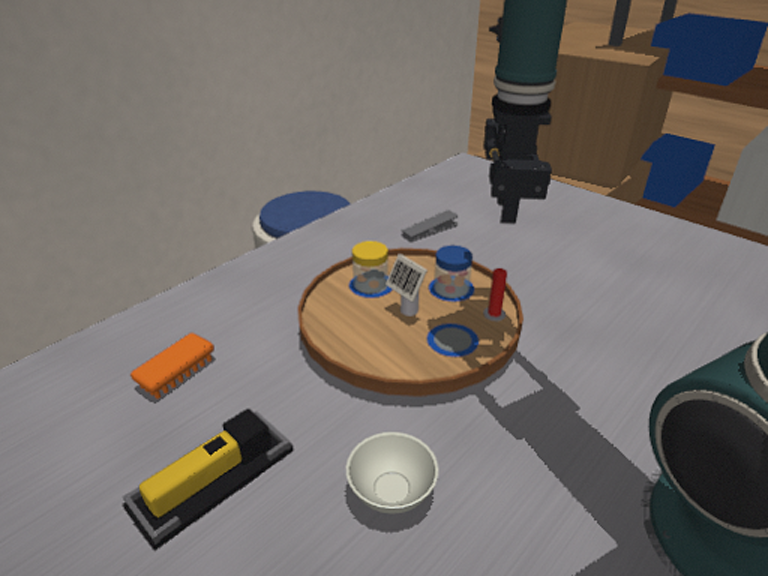

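>>> {"api": "jog_arm", "payload": {"commands": "0.012 0.062 0 0 0 0.012 1;0.024 0.124 0 0 0 0.024 1;0.036 0.187 0 0 0 0.036 1;0.048 0.25 0 0 0 0.048 1;0.06 0.31 0 0 0 0.06 1;0.072 0.373 0 0 0 0.072 1;0.084 0.435 0 0 0 0.084 1;0.096 0.5 0 0 0 0.096 1;0.108 0.56 0 0 0 0.108 1;0.12 0.622 0 0 0 0.12 1;0.132 0.685 0 0 0 0.132 1;0.144 0.746 0 0 0 0.139 1;0.155 0.809 0 0 0 0.139 1;0.155 0.809 0 0 0 0.139 1;0.155 0.809 0 0 0 0.139 1;0.155 0.809 0 0 0 0.139 1"}}

```text
time: 24.63
ee_pos: [0.521, 0.3693, 0.2101]
orientation: [-3.139, 0.003, 1.527]
force: [-0.9, -0.7, 0.1]
finger_gap: 0.0883
gripper_force: 0.0
```

```bash
python3 - <<'E'
from h import *
p,d=save("top","t6",s=1.5)
s=bot.read_state();print(s["ee_pos"],s["orientation"],s["finger_gap"])
print("b",blobs("top",p,"blue",.034,15));print("b lid",blobs("top",p,"blue",.104));print("y",blobs("top",p,"yellow",.104));print(blobs("top",p,"red",.1,10))
for n,z in(("pad1",.034),("jar1",.034),("post_top",.119),("tag",.105)):
  for r in models.tip_of("top",n): print(n,r["score"],px2w("top",*r["position"][::-1],z=z)[:2])
save("side","s6",box=(60,150,260,360),s=2.8)
E
```

```text
[0.52122323 0.36881928 0.210657  ] [-3.13921173e+00  2.30602069e-03  1.52644869e+00] 0.08822597819035756
b [[0.4404, -0.0177, 0.0743, 0.0746, 0.15], [0.5304, -0.1322, 0.076, 0.0838, 44.2719], [0.6284, -0.0406, 0.0774, 0.0556, 75.6021]]
b lid [[0.4342, -0.0152, 0.0695, 0.0697, 0.1507], [0.5183, -0.1222, 0.071, 0.0784, 44.2719], [0.61, -0.0366, 0.0724, 0.052, 75.602]]
y [[0.5132, 0.3672, 0.1013, 0.0333, 87.6227], [0.6417, -0.0457, 0.0616, 0.0595, 0.1608]]
[[0.4291, -0.1152, 0.0187, 0.027, 26.3481]]
pad1 0.84 [ 0.63539964 -0.05304786]
pad1 0.72 [ 0.43640743 -0.01791283]
pad1 0.67 [ 0.53269433 -0.12984561]
jar1 0.66 [ 0.64361302 -0.04349388]
jar1 0.6 [ 0.53296544 -0.12877166]
jar1 0.4 [ 0.53542706 -0.12639626]
post_top 0.95 [ 0.42171266 -0.11599061]
post_top 0.69 [0.35582983 0.20286644]
tag 0.69 [ 0.52572839 -0.02813359]
tag 0.68 [ 0.54397322 -0.01684342]
```

View pics/s6.png

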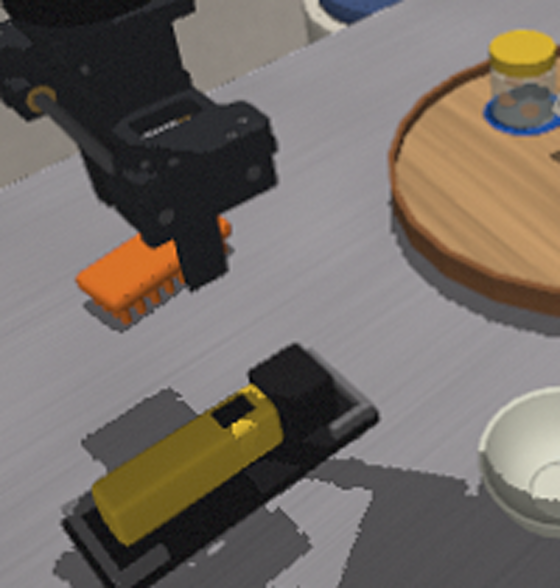

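View pics/t6.png

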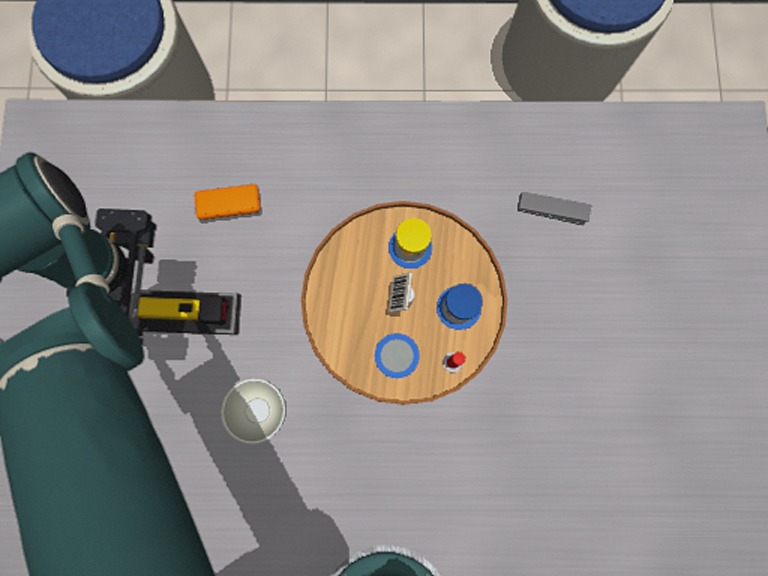

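The carousel is at about 90.0°, judging by the free pad at (397,356)/1.5. Both jars are on their pads, and the gripper is above the scanner. Descend.

>>> {"api": "jog_arm", "payload": {"commands": "0 0 -0.05 0 0 0 1;0 0 -0.1 0 0 0 1;0 0 -0.15 0 0 0 1;0 0 -0.2 0 0 0 1;0 0 -0.25 0 0 0 1;0 0 -0.29 0 0 0 1;0 0 -0.31 0 0 0 1;0 0 -0.32 0 0 0 1;0 0 -0.322 0 0 0 1;0 0 -0.322 0 0 0 1;0 0 -0.322 0 0 0 1"}}

```text
time: 25.85
ee_pos: [0.5235, 0.3711, 0.0212]
orientation: [3.139, -0.002, 1.527]
force: [0.2, 0.7, 0.8]
finger_gap: 0.0881
gripper_force: 0.0
```

>>> {"api": "jog_arm", "payload": {"commands": "0 0 0 0 0 0 -1;0 0 0 0 0 0 -1;0 0 0 0 0 0 -1;0 0 0 0 0 0 -1;0 0 0 0 0 0 -1;0 0 0 0 0 0 -1;0 0 0 0 0 0 -1;0 0 0 0 0 0 -1;0 0 0 0 0 0 -1;0 0 0 0 0 0 -1;0 0 0 0 0 0 -1;0 0 0 0 0 0 -1;0 0 0 0 0 0 -1;0 0 0 0 0 0 -1"}}

```text
time: 27.02
ee_pos: [0.5221, 0.3702, 0.019]
orientation: [-3.142, 0.0, 1.527]
force: [0.1, 0.0, 0.4]
finger_gap: 0.034
gripper_force: 30.0
```

>>> {"api": "jog_arm", "payload": {"commands": "0 0 0.02 0 0 0 -1;0 0 0.05 0 0 0 -1;0 0 0.09 0 0 0 -1;0 0 0.13 0 0 0 -1;0 0 0.17 0 0 0 -1;0 0 0.21 0 0 0 -1;0 0 0.25 0 0 0 -1;0 0 0.263 0 0 0 -1;0 0 0.263 0 0 0 -1;0 0 0.263 0 0 0 -1"}}

```text
time: 27.85
ee_pos: [0.5219, 0.3701, 0.1769]
orientation: [3.141, -0.0, 1.527]
force: [-0.4, -0.5, -1.5]
finger_gap: 0.0339
gripper_force: 30.0
```

```bash
python3 - <<'E'
from h import *
s=bot.read_state();print(s["ee_pos"],s["orientation"],s["finger_gap"],s["gripper_force"])
def fr(x): 
    x=x/np.linalg.norm(x);y=np.cross([0,0,1],x);y/=np.linalg.norm(y);return np.column_stack([x,y,np.cross(x,y)])
r=np.radians
c=fr(np.array([np.cos(r(-92.4)),np.sin(r(-92.4)),0]))
t=fr(np.array([np.cos(r(-97.4))*np.cos(r(30)),np.sin(r(-97.4))*np.cos(r(30)),-.5]))
print(Rot.from_matrix(t@c.T).as_rotvec()/2/np.pi)
E
```

```text
[0.52186423 0.37013612 0.17689492] [ 3.14145099e+00 -1.59622409e-04  1.52679173e+00] 0.03387261116464818 29.998438954353333
[ 0.08305464 -0.00712029 -0.01357004]
```

>>> {"api": "jog_arm", "payload": {"commands": "0.005 -0.03 0 0.01 -0.001 -0.002 -1;0.01 -0.06 0 0.02 -0.002 -0.003 -1;0.015 -0.09 0 0.03 -0.003 -0.005 -1;0.02 -0.12 0 0.04 -0.003 -0.007 -1;0.025 -0.15 0 0.05 -0.004 -0.008 -1;0.03 -0.18 0 0.06 -0.005 -0.01 -1;0.035 -0.21 0 0.07 -0.006 -0.011 -1;0.04 -0.24 0 0.083 -0.007 -0.0136 -1;0.045 -0.27 0 0.083 -0.007 -0.0136 -1;0.05 -0.3 0 0.083 -0.007 -0.0136 -1;0.055 -0.33 0 0.083 -0.007 -0.0136 -1;0.06 -0.36 0 0.083 -0.007 -0.0136 -1;0.064 -0.38 0 0.083 -0.007 -0.0136 -1;0.0657 -0.392 0 0.083 -0.007 -0.0136 -1;0.0657 -0.392 0 0.083 -0.007 -0.0136 -1;0.0657 -0.392 0 0.083 -0.007 -0.0136 -1"}}

```text
time: 29.18
ee_pos: [0.561, 0.1352, 0.1761]
orientation: [-3.137, -0.523, 1.437]
force: [0.1, -0.0, -1.9]
finger_gap: 0.0337
gripper_force: 30.0
```

```bash
python3 - <<'E'
from h import *
np.set_printoptions(precision=4,suppress=True)
s=bot.read_state();print(s["ee_pos"],s["orientation"],s["finger_gap"],s["gripper_force"])
R=Rot.from_euler("xyz",s["orientation"]).as_matrix();print(R)
save("side","s7",box=(130,110,380,310),s=2.8)
for n in("scanner_nose","tag"):
  r=models.tip_of("side",n); print(n,[(a["score"],a["position"]) for a in r])
E
```

```text
[0.561  0.1352 0.1761] [-3.1374 -0.5234  1.4372] 0.033666600756133286 29.998462786898017
[[ 0.1153  0.9914  0.0624]
 [ 0.8584 -0.1311  0.4959]
 [ 0.4998 -0.0036 -0.8661]]
scanner_nose [(0.82, [179.2, 244.0])]
tag [(0.86, [184.7, 271.4]), (0.57, [177.5, 244.1])]
```

View pics/s7.png

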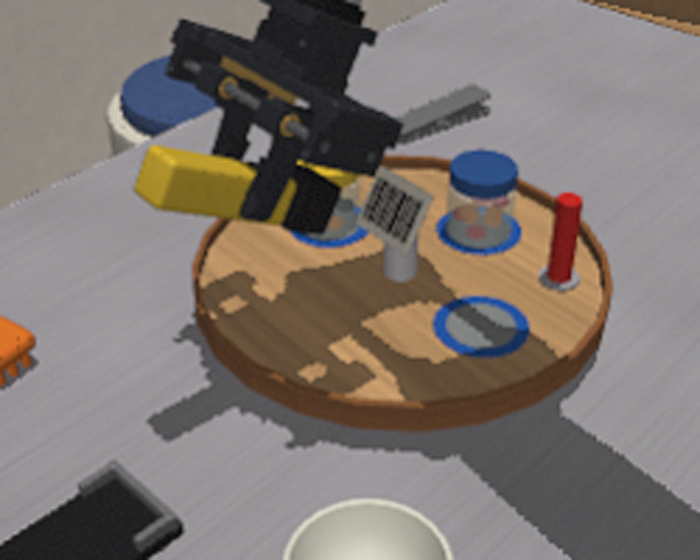

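The scanner points at the tag from in front, with the head at crop (315,195) and the tag at (395,210). I check by projection, then hold.

```bash
python3 - <<'E'
from h import *
print(px2w("side",244,179.2,z=.150),px2w("side",271.4,184.7,z=.105))
E
```

```text
[0.55274816 0.05397948 0.15      ] [ 0.53738842 -0.02194023  0.105     ]
```

>>> {"api": "jog_arm", "payload": {"commands": "0 0 0 0 0 0 -1;0 0 0 0 0 0 -1;0 0 0 0 0 0 -1;0 0 0 0 0 0 -1;0 0 0 0 0 0 -1;0 0 0 0 0 0 -1;0 0 0 0 0 0 -1;0 0 0 0 0 0 -1;0 0 0 0 0 0 -1;0 0 0 0 0 0 -1;0 0 0 0 0 0 -1;0 0 0 0 0 0 -1;0 0 0 0 0 0 -1;0 0 0 0 0 0 -1;0 0 0 0 0 0 -1;0 0 0 0 0 0 -1;0 0 0 0 0 0 -1;0 0 0 0 0 0 -1;0 0 0 0 0 0 -1;0 0 0 0 0 0 -1"}}

```text
time: 31.0
ee_pos: [0.5615, 0.135, 0.1769]
orientation: [-3.139, -0.523, 1.439]
force: [-0.7, -1.2, -1.5]
finger_gap: 0.0338
gripper_force: 30.0
```

>>> {"api": "jog_arm", "payload": {"commands": "0 0 0 0 0 0 -1;0 0 0 0 0 0 -1;0 0 0 0 0 0 -1;0 0 0 0 0 0 -1;0 0 0 0 0 0 -1;0 0 0 0 0 0 -1;0 0 0 0 0 0 -1;0 0 0 0 0 0 -1;0 0 0 0 0 0 -1;0 0 0 0 0 0 -1"}}

```text
time: 31.83
ee_pos: [0.5615, 0.135, 0.1769]
orientation: [-3.14, -0.523, 1.439]
force: [0.6, -0.3, -1.1]
finger_gap: 0.0337
gripper_force: 30.0
```

>>> {"api": "jog_arm", "payload": {"commands": "-0.003 0.02 0 0 0 0 -1;-0.008 0.05 0 0 0 0 -1;-0.013 0.08 0 0 0 0 -1;-0.02 0.12 0 -0.01 0.001 0.002 -1;-0.025 0.15 0 -0.02 0.002 0.003 -1;-0.03 0.18 0 -0.03 0.003 0.005 -1;-0.035 0.21 0 -0.04 0.003 0.007 -1;-0.04 0.24 0 -0.05 0.004 0.008 -1;-0.045 0.27 0 -0.06 0.005 0.01 -1;-0.05 0.3 0 -0.07 0.006 0.011 -1;-0.055 0.33 0 -0.083 0.007 0.0136 -1;-0.06 0.36 0 -0.083 0.007 0.0136 -1;-0.064 0.38 0 -0.083 0.007 0.0136 -1;-0.0657 0.392 0 -0.083 0.007 0.0136 -1;-0.0657 0.392 0 -0.083 0.007 0.0136 -1;-0.0657 0.392 0 -0.083 0.007 0.0136 -1;-0.0657 0.392 0 -0.083 0.007 0.0136 -1"}}

```text
time: 33.25
ee_pos: [0.5221, 0.369, 0.1768]
orientation: [-3.141, 0.0, 1.525]
force: [1.0, -0.3, -2.3]
finger_gap: 0.034
gripper_force: 30.0
```

>>> {"api": "jog_arm", "payload": {"commands": "0 0 -0.04 0 0 0 -1;0 0 -0.08 0 0 0 -1;0 0 -0.12 0 0 0 -1;0 0 -0.16 0 0 0 -1;0 0 -0.19 0 0 0 -1;0 0 -0.21 0 0 0 -1;0 0 -0.225 0 0 0 -1;0 0 -0.235 0 0 0 -1;0 0 -0.242 0 0 0 -1;0 0 -0.247 0 0 0 -1;0 0 -0.25 0 0 0 -1;0 0 -0.25 0 0 0 -1;0 0 -0.25 0 0 0 -1"}}

```text
time: 34.33
ee_pos: [0.5225, 0.3706, 0.0276]
orientation: [3.141, -0.001, 1.527]
force: [0.1, 0.0, -1.7]
finger_gap: 0.0338
gripper_force: 30.0
```

>>> {"api": "jog_arm", "payload": {"commands": "0 0 -0.004 0 0 0 -1;0 0 -0.008 0 0 0 -1;0 0 -0.011 0 0 0 -1;0 0 -0.013 0 0 0 -1;0 0 -0.013 0 0 0 -1;0 0 -0.013 0 0 0 -1;0 0 -0.013 0 0 0 -1"}}

```text
time: 34.92
ee_pos: [0.522, 0.3703, 0.019]
orientation: [-3.142, -0.0, 1.527]
force: [0.1, -0.2, -1.1]
finger_gap: 0.034
gripper_force: 30.0
```

>>> {"api": "jog_arm", "payload": {"commands": "0 0 0 0 0 0 1;0 0 0 0 0 0 1;0 0 0 0 0 0 1;0 0 0 0 0 0 1;0 0 0 0 0 0 1;0 0 0 0 0 0 1;0 0 0 0 0 0 1;0 0 0 0 0 0 1;0 0 0 0 0 0 1;0 0 0 0 0 0 1;0 0 0 0 0 0 1;0 0 0.04 0 0 0 1;0 0 0.08 0 0 0 1;0 0 0.13 0 0 0 1;0 0 0.19 0 0 0 1;0 0 0.25 0 0 0 1;0 0 0.31 0 0 0 1;0 0 0.36 0 0 0 1;0 0 0.36 0 0 0 1"}}

```text
time: 36.5
ee_pos: [0.5256, 0.3726, 0.2442]
orientation: [3.13, -0.008, 1.527]
force: [1.1, 0.4, 0.9]
finger_gap: 0.0885
gripper_force: 0.0
```

>>> {"api": "jog_arm", "payload": {"commands": "-0.06 0.04 0.02 0 0 0 1;-0.12 0.07 0.05 0 0 0 1;-0.18 0.1 0.08 0 0 0 1;-0.24 0.13 0.1 0 0 0 1;-0.3 0.16 0.1 0 0 0 1;-0.36 0.19 0.1 0 0 0 1;-0.4 0.22 0.1 0 0 0 1;-0.4 0.22 0.1 0 0 0 1;-0.4 0.22 0.1 0 0 0 1;-0.4 0.22 0.1 0 0 0 1"}}

```text
time: 37.33
ee_pos: [0.2821, 0.502, 0.2946]
orientation: [3.141, 0.001, 1.528]
force: [0.0, 0.0, -0.0]
finger_gap: 0.0878
gripper_force: 0.0
```

```bash
python3 - <<'E'
from h import *
s=bot.read_state();print(s["ee_pos"],s["finger_gap"])
p,d=save("top","t8",s=1.5)
print("b",blobs("top",p,"blue",.034,15));print("y .104",blobs("top",p,"yellow",.104));print("y .05",blobs("top",p,"yellow",.05))
save("side","s8",s=1.5)
E
```

```text
[0.28214573 0.50195512 0.29463339] 0.08775400000787317
b [[0.4404, -0.0177, 0.0743, 0.0746, 0.15], [0.5304, -0.1322, 0.076, 0.0838, 44.2719], [0.6284, -0.0406, 0.0774, 0.0556, 75.6021]]
y .104 [[0.5119, 0.3712, 0.1097, 0.0338, 87.6192], [0.6417, -0.0457, 0.0616, 0.0595, 0.1608]]
y .05 [[0.5208, 0.3901, 0.1156, 0.0356, 87.6192], [0.6576, -0.0492, 0.0649, 0.0627, 0.1608]]
```

View pics/s8.png

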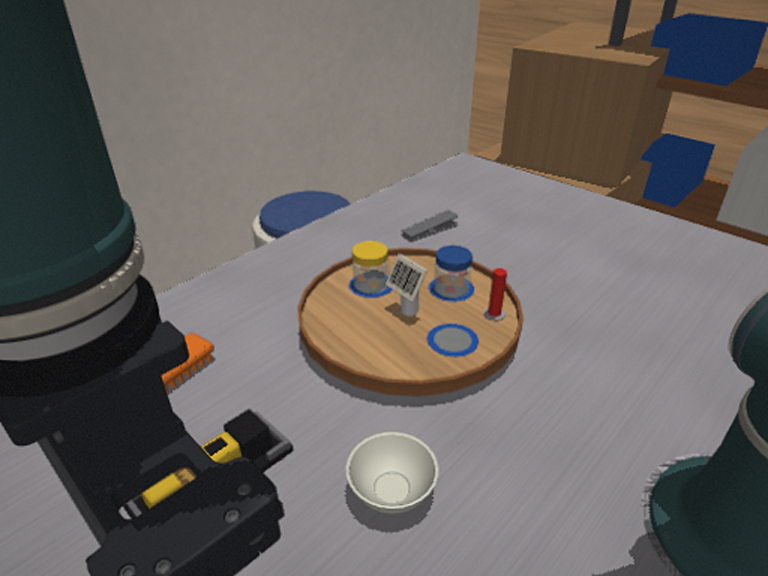

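View pics/t8.png

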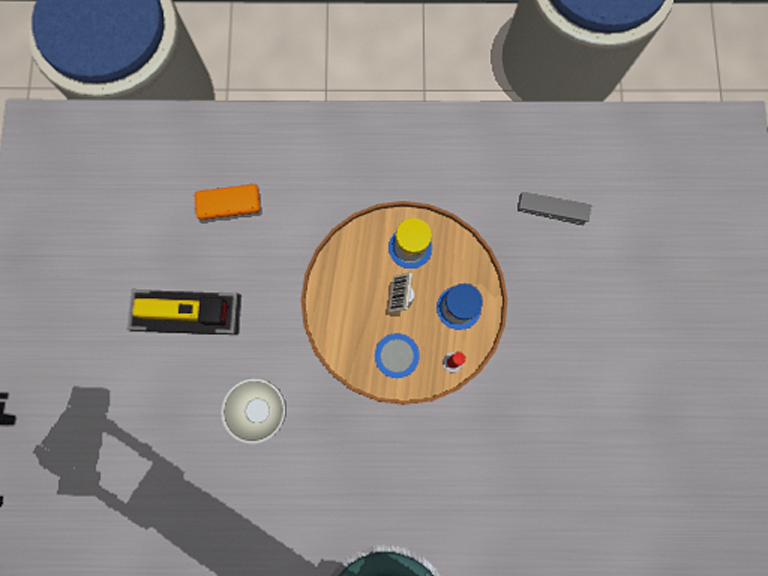

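The scanner is back in its cradle, within about 2 mm of where it lay. Both jars stand on pads, the carousel is at 90°, and the bystanders haven't moved. Handing in.

```bash
python3 -c "
from plant import bot
print(bot.finish_job())"
```

```text
the job is handed in; nothing more can be done
None
```

I handed the job in at about 37 s on the robot's clock and got no verdict back: both jars present (blue and yellow) stand on pads, the carousel is in its quarter-turn click, I held the scanner on the tag for over two seconds and laid it back in its cradle, and the bowl, brush and clip were not touched.

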